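# Roll the solder reel up its rack

### The job

Load the orange solder reel into its rack on the blue repair mat: with the fingertips behind it, gently push it up the little ramp, over the crest and into the seat against the yellow stop. Keep a finger behind it on the slope so that it is neither shot up nor left to roll back, and do not grip or lift it. Leave it resting in the seat, take the hand away, and leave the other things on the bench where they are.

Things in the scene. Friction and masses are not known exactly. Their poses are not given: they have to be found in the camera images.
- reel: solder reel lying on its side, free to roll: 60 mm diameter over two orange flanges (5 mm thick), 54 mm wide, silver wire wound to 56 mm diameter between them; about 300 g. Origin at its centre, own y = rolling axis (x, z turn as it rolls). It starts in a shallow dip at the ramp's foot, its centre at x=-72, z=42 mm in the rack's frame; let go well up the slope, it rolls out at the open low end.
- rack: fixed rack on the mat, 235 mm long, 78 mm wide: grey entry plate, aluminium 9-degree ramp, grey seat, yellow stop, in that order along its own +x (uphill; y across, z up). Origin on the mat, on the centre line. The lane between its black cheeks is 62 mm wide; the cheeks stand 10 mm above entry and ramp, 14 mm above the seat.
- slope: the ramp's surface (fixed to the rack): origin on the ramp's foot line, at x=-70, z=12 mm in the rack's frame; x up the 9-degree slope, 130 mm long, z square to it. On the ramp the reel's centre is 30 mm above it. A yellow strip across it lies 105 to 125 mm up.
- mouth (a point): top edge of the rack's open low end, x=-120, z=15 mm in the rack's frame; from here the entry plate falls at 3 degrees, 50 mm, to the ramp's foot. Nothing stands behind it.
- crest (a point): top edge of the ramp, x=58, z=32 mm in the rack's frame; just past it the surface steps down 4 mm into the level seat (z=28 mm), so the reel drops in by itself once its centre is past the crest and then stays
- seat (a point): where the centre of the reel lies when it is home in the seat against the stop: x=75, z=58 mm in the rack's frame
- stop (a point): point on the yellow stop's face, on the centre line, at the height of the seated reel's centre: x=105, z=58 mm in the rack's frame. The stop's top is at z=73 mm.
- tin: flat round steel tin, 62 mm diameter, 20 mm high, standing beside the rack; origin under its centre; leave alone
- jar: small flux jar with white cap, 40 mm diameter, 34 mm high, beside the rack; origin under its centre; leave alone
- pot: small paste jar with red cap, 36 mm diameter, 40 mm high, on the rack's other side; origin under its centre; leave alone
- driver: screwdriver with yellow handle lying at the mat's left; leave alone
- brush: cleaning brush lying at the mat's right; leave alone
- flask: green bottle with white cap, 56 mm diameter, 130 mm high, towards the left of the mat; origin under its centre; leave alone
- spare: spare reel with green flanges and copper-coloured wire, standing on end, 60 mm diameter, 54 mm high, towards the right of the mat; origin under its centre; leave alone
Things that resemble listed ones, but are neither listed nor needed, are in the scene too. Leave any purple look-alike of the reel alone.

How it is judged (in metres and radians):
On the way, in this order (a step that is already met when the one before it is completed fails the run):
1. the reel is on the slope, past its lower third, with the fingers pushing it (x of reel in the frame of rack between -0.03 and 0.055 m and contact force between the fingers and reel above 0.05 N).
2. the reel is in the seat against the stop (x of reel in the frame of rack between 0.0719 and 0.0779 m and z of reel in the frame of rack between 0.0555 and 0.0608 m and y of reel in the frame of rack between -0.006 and 0.006 m and angle between the y axis of reel and the y axis of rack, either way round below 0.12 rad), for 0.2 s.
At the end, for the whole second after the job is handed in: the reel lies in the seat against the stop (its centre within 3 mm along the rack, 2.5 mm in height and 6 mm sideways of the seated place, axis within 7 degrees of square), at rest (under 0.02 m/s) (all of step 2 and linear speed of reel below 0.02 m/s); the robot touches nothing.
It fails at once if the reel runs free on the slope (over 0.2 m/s with no finger on it), rolling back or shot up (x of reel in the frame of rack between -0.06 and 0.055 m and linear speed of reel above 0.2 m/s and not (contact force between any of the fingers, the arm and reel above 0.02 N)).
It fails at once if the reel rolls out at the low end of the rack (x of reel in the frame of rack below -0.105 m).
It fails at once if the reel is lifted off the rack (more than 8 mm) ((x of reel in the frame of slope above -0.005 m and z of reel in the frame of slope above 0.038 m) or (x of reel in the frame of slope below 0 m and z of reel in the frame of rack above 0.053 m) or z of reel in the frame of rack above 0.0705 m).
It fails at once if the reel is squeezed or pushed hard (over 30 N) (contact force between the fingers and reel above 30 N).
It fails at once if a bystander is disturbed (moved more than 15 mm) (distance of any of tin, jar, pot, driver, brush, flask, spare from where it was at the start of the episode above 0.015 m).
It also fails if it takes over 38 s, if anything falls off the work surface, if the arm or the gripper's body presses on something with over 40 N, if the wrist force passes 120 N, or if a joint passes its speed limit or range.

### The arm

A 6-joint arm with a two-finger parallel gripper is mounted at the origin on the work surface. World frame = base frame: x ahead of the robot, y to its left, z up, the work surface at z = 0. Lengths are in m, angles in degrees, forces in N, time in s.
With the tool pointing down it reaches from about 0.425 to 0.95 m from the base axis. Payload 3.5 kg.
Tool frame: the origin (TCP) lies at the very end of the fingers, on their centre line; the grasp point (between the pads) lies behind it (manip.hold_point_z is the z of the grasp point in the tool frame, in m); z points along the fingers, y is the direction in which the jaws open and shut (so a half turn about z gives the same grasp; the last joint's range is limited). The gripper opens to 85 mm and grips with 20 to 120 N. Pads are 22 mm wide; open, the fingers measure 114 mm over their backs; the gripper's body (76 mm by 85 mm) begins 54 mm behind the grasp point. The pads swing forward as they close: fully open they stand 13 mm farther back than shut.
Start: joints at [-84.168, 16.404, 90.338, -0, 73.258, -8.594], TCP at [0.168, -0.654, 0.231] pointing down, gripper open.
Joint ranges: [-158.93, 158.93], [-51.34, 127.21], [12.03, 142.37], [-87.48, 267.48], [13.55, 161.25], [-162.69, 162.69]. Speed limits (degrees/s): [159.86, 159.86, 180, 180, 180, 180].

### API

Orientations are given as [roll, pitch, yaw] about the fixed x, y, z axes, in that order (R = Rz(yaw) Ry(pitch) Rx(roll)).
In Python, from cell import manip gives the robot as it stands.
- The arm moves only by the shell command python3 -m jog 'ROWS' [FORCE]. ROWS is JSON, a list of rows, each a list of 3 entries, a list of its own where there are three numbers: the shift along the tool's x, y, z in mm, then the turn about the tool's z in rad, then the opening, from 0 (shut) to 1 (fully open). In form: [[[x, y, z], roll, grip], ...]. A call has exactly 8 rows; each row is the pose to reach, as a shift and turn from the pose commanded when the call began, along the tool's axes at that moment; what a row does not reach only later rows make up. A row lasts 1/12 s, in which the tool goes at most 41.7 mm and 7.16 degrees, less where a joint would pass 70% of its speed; a pose out of reach is approached as far as the arm can. A call with a gripper value outside its range is refused whole. The fingers move at their own pace and stop on an object; FORCE is the grip in N (left out, the last holds). Time passes only in rows, so rows that repeat a pose let the fingers close, or fill a call up. It gives the time, the measured TCP pose, the force and the opening at its end, in the units of the state.
- manip.get_state(): the state, without advancing time (a new reading comes with each control period).
- manip.capture(name): name is "scene" or "top" or "wrist"; returns a dict with "image" (420x560x3 uint8, red, green, blue), "range_z" (420x560 float32, m along the optical axis (not along the pixel's ray), 0 where there is no reading), "K" (3x3 intrinsics, pixels), "xyz" and "rotation" of the camera in the world; the wrist camera has in their place "mount" (4x4, takes a point from camera to tool coordinates, whose origin is the TCP and whose axes are the flange's). Camera axes: x right, y down, z forward; pixel columns grow to the right and rows downward; lengths in m; the calibration is good to about 2 mm. A picture is of the moment at which its call begins: read the wrist's pose just before it.
- manip.hand_in(): hands the job in, once; it reports no verdict.
The state is a dict: "clock": time; "joint_pos": joint angles; "joint_vel": joint speeds; "joint_torque": joint torques, N m; "tcp_pos": TCP position; "orientation": TCP orientation; "contact_force": force on the tool from outside, world axes, zero at the start; "torque": the same for the moment, N m; "finger_gap": finger opening in m.
Only numpy, scipy, OpenCV 4.12 (cv2) and the standard library are available. Lean on these libraries where they do the work, as an engineer would, in place of code of your own. Each camera call takes 0.05 s, during which the arm holds its last target. There are 200 camera calls.

## Working session

There is one attempt and no reset: what is moved stays moved. The work goes in short steps, Python scripts to look and compute and a shell command to move; the robot and the scene stay as the last step left them, time stands still between calls to the robot, and variables do not carry over. Pictures are saved under pics/ and viewed, about 8 in all and at most 12, crops included, and the job is handed in when it is done.

```bash
mkdir -p pics; ls; python3 - <<'E'
from cell import manip
import cv2,numpy as np
print(manip.get_state(), manip.hold_point_z)
for n in ["scene","top"]:
    c=manip.capture(n); np.savez(f"{n}.npz",**c)
    cv2.imwrite(f"pics/{n}0.png",c["image"][:,:,::-1]); print(n,c["K"],c["xyz"],c["rotation"])
E
```

```text
pics
{'clock': 0.0, 'joint_pos': array([-8.41661914e+01,  1.64559541e+01,  9.04224107e+01, -2.68059917e-03,
        7.32591986e+01, -8.59440511e+00]), 'joint_vel': array([-0.0592888 ,  0.06049134, -0.04412126, -0.00276002,  0.05571339,
        0.04336118]), 'joint_torque': array([-2.28478184e-04, -4.05983198e+01, -2.92622405e+01, -1.58297821e-04,
        5.77091021e-03,  1.30130778e-05]), 'tcp_pos': array([ 0.16813713, -0.65304339,  0.22992169]), 'orientation': array([-1.79863598e+02, -1.80209749e-02,  1.44289675e+01]), 'contact_force': array([-0.18262741,  0.18030328,  0.04190829]), 'torque': array([-0.01094205,  0.00211483,  0.02697567]), 'finger_gap': 0.08565396753626904} -0.0187
scene [[402.56241333   0.         279.21627012]
 [  0.         402.56241333 206.99504786]
 [  0.           0.           1.        ]] [1.17793098 0.44973469 0.65159292] [-127.86184344    1.01801795  124.6357495 ]
top [[464.49673727   0.         275.27309542]
 [  0.         464.49673727 207.29907562]
 [  0.           0.           1.        ]] [0.48894085 0.02633116 1.14999126] [-176.32669813   -1.50946491  -88.55702039]
```

View pics/top0.png

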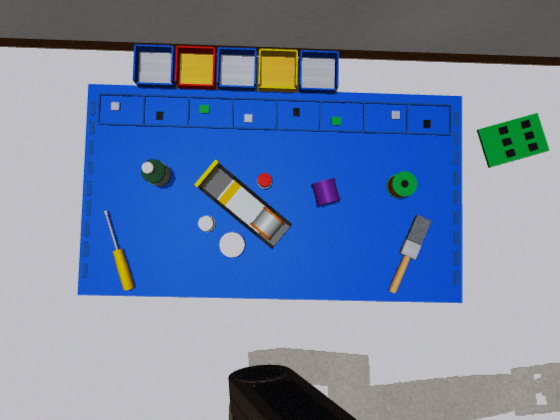

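View pics/scene0.png

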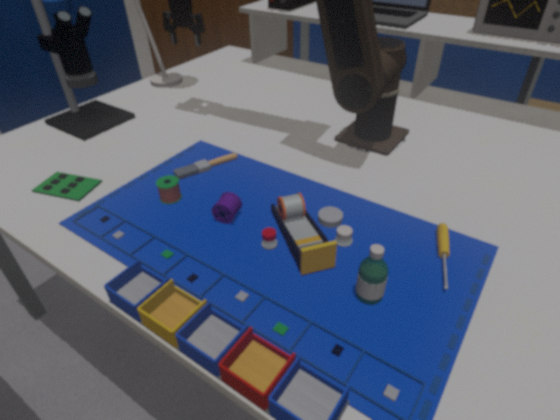

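The top view shows the rack from its low end near (285,228) to the yellow stop near (208,173). The orange reel is near (267,221), and the purple look-alike at (326,192). Next I'll measure the rack and reel in world coordinates.

```bash
cat > h.py <<'E'
import numpy as np,cv2
from scipy.spatial.transform import Rotation as R
def cloud(c):
    K=c["K"];v,u=np.mgrid[0:420,0:560];d=c["range_z"]
    P=np.dstack([(u-K[0,2])/K[0,0]*d,(v-K[1,2])/K[1,1]*d,d])
    r=np.asarray(c["rotation"]); M=r if r.shape==(3,3) else R.from_euler('xyz',r,degrees=True).as_matrix()
    return P@M.T+np.asarray(c["xyz"])
def plane(c,uv,z):
    K=c["K"];M=R.from_euler('xyz',np.asarray(c["rotation"]),degrees=True).as_matrix()
    uv=np.atleast_2d(uv);d=np.c_[(uv[:,0]-K[0,2])/K[0,0],(uv[:,1]-K[1,2])/K[1,1],np.ones(len(uv))]@M.T
    o=np.asarray(c["xyz"]);return o+d*((z-o[2])/d[:,2])[:,None]
E
python3 - <<'E'
from h import *
for n in ["top","scene"]:
    c=np.load(n+".npz");W=cloud(c);hsv=cv2.cvtColor(c["image"],cv2.COLOR_RGB2HSV)
    im=c["image"].astype(int);ok=c["range_z"]>0
    blue=cv2.inRange(hsv,(100,120,60),(130,255,255))>0
    print(n,"mat z",np.median(W[blue&ok][:,2]))
    # rack: non blue, raised region; component containing the stop
    roi=(abs(W[...,0]-0.55)<.17)&(abs(W[...,1]-.08)<.2)&ok
    m=(roi&(W[...,2]>.008)&~blue).astype(np.uint8)
    k,l,s,ce=cv2.connectedComponentsWithStats(m)
    for i in range(1,k):
        if s[i,4]>40:
            p=W[l==i]; b=cv2.minAreaRect((p[:,:2]*1000).astype(np.float32)); print(i,s[i,4],np.round(b[0],1),np.round(b[1],1),round(b[2],1),"zmax",np.round(np.percentile(p[:,2],[50,98]),4))
    yel=(cv2.inRange(hsv,(20,120,100),(34,255,255))>0)&roi
    k,l,s,ce=cv2.connectedComponentsWithStats(yel.astype(np.uint8))
    for i in range(1,k):
        if s[i,4]>15: p=W[l==i];b=cv2.minAreaRect((p[:,:2]*1000).astype(np.float32));print("yel",s[i,4],ce[i],np.round(p.mean(0),4),np.round(b[0],1),np.round(b[1],1),b[2],p[:,2].min(),p[:,2].max())
    ora=(cv2.inRange(hsv,(3,130,90),(17,255,255))>0)&roi
    k,l,s,ce=cv2.connectedComponentsWithStats(ora.astype(np.uint8))
    for i in range(1,k):
        if s[i,4]>8: p=W[l==i];print("ora",s[i],ce[i],np.round(np.median(p,0),4),p[:,2].max())
c=np.load("top.npz");cv2.imwrite("pics/crop.png",cv2.resize(c["image"][145:265,180:340,::-1],None,fx=5,fy=5,interpolation=cv2.INTER_CUBIC))
E
```

```text
top mat z 0.004122621342489419
1 403 [633.2 267.6] [24.7 52.5] 89.8 zmax [0.0904 0.1356]
2 3152 [568.7  79.3] [247.5  77.2] 51.7 zmax [0.033  0.0783]
3 184 [625.8  26.4] [32.1 35.2] 47.6 zmax [0.0434 0.0489]
4 278 [ 597.8 -109.7] [53.1 31.8] 15.4 zmax [0.057 0.065]
5 216 [518.8 164.3] [36.8 35.6] 1.7 zmax [0.0377 0.0424]
6 507 [469.9 101.3] [58.1 59.8] 46.5 zmax [0.0241 0.0284]
yel 141 [206.04964539 172.89361702] [0.6343 0.1623 0.076 ] [638.1 167.6] [23.3 76. ] 52.2416877746582 0.005621895471498162 0.0822525955471225
yel 209 [229.29186603 192.63636364] [0.5937 0.1102 0.0348] [593.5 110.6] [19.3 62.3] 52.116920471191406 0.029801247383988372 0.04777276023579846
ora [264 207  20  16  60] [273.26666667 214.35      ] [0.5429 0.0035 0.0715] 0.0798161104691657
ora [251 223  19  17  52] [260.42307692 231.26923077] [0.5006 0.0312 0.0705] 0.07915210879109624
scene mat z 0.0031949259986232548
1 3080 [537.8  96.3] [238.8 150.5] 51.8 zmax [0.0351 0.0764]
2 290 [ 601.2 -109.7] [52.3 34.9] 16.0 zmax [0.0517 0.0629]
3 402 [470.7 102.2] [61.6 59.9] 18.3 zmax [0.0229 0.0258]
7 274 [627.8  27.8] [36.1 33.7] 12.3 zmax [0.0357 0.0449]
8 357 [645.9 268.7] [22.5 37.3] 90.0 zmax [0.0794 0.1334]
yel 85 [307.89411765 239.77647059] [0.5939 0.1118 0.0339] [595.8 109.8] [18.2 60.1] 55.119384765625 0.030107380500575043 0.0455545877205219
yel 597 [318.18927973 254.94472362] [0.6388 0.164  0.0513] [637.6 162.1] [11.6 74.2] 52.650970458984375 0.0112366357113719 0.07857702514332243
ora [280 198   5  15  22] [282.22727273 204.95454545] [0.5521 0.0129 0.0655] 0.07416122735269748
```

View pics/crop.png

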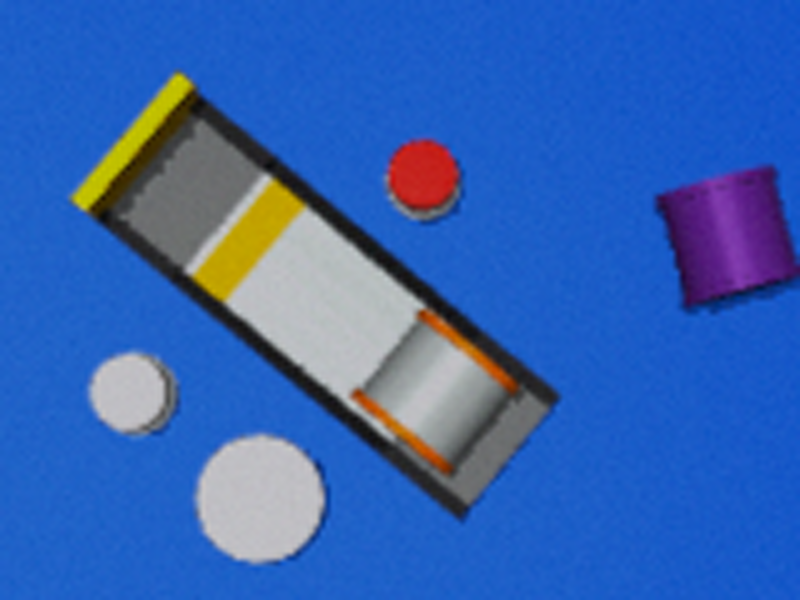

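```bash
cat >> h.py <<'E'
A=np.radians(52.1);O=np.array([.5667,.0760,.0038])
Rk=np.array([[np.cos(A),-np.sin(A),0],[np.sin(A),np.cos(A),0],[0,0,1]])
def rep(s,*tg):
    M=R.from_euler('xyz',s["orientation"],degrees=True).as_matrix();p=np.asarray(s["tcp_pos"])
    print("t",round(s["clock"],2),"rack tcp mm",np.round((p-O)@Rk*1e3,1),"rpy",np.round(s["orientation"],2),"F rack",np.round(s["contact_force"]@Rk,2),"gap",round(s["finger_gap"],4))
    for t in tg: print("->",t,"tool shift mm",np.round(M.T@(Rk@np.array(t)/1e3+O-p)*1e3,1),"turn",round(-np.radians((np.degrees(A)-s["orientation"][2])),3))
E
python3 -m jog '[[[35,-22,0],-0.08,0.35],[[70,-44,0],-0.16,0.35],[[105,-66,0],-0.24,0.35],[[140,-88,0],-0.32,0.35],[[175,-110,0],-0.40,0.35],[[210,-132,0],-0.48,0.35],[[245,-155,0],-0.56,0.35],[[280,-178,0],-0.64,0.35]]'
python3 -c "
from h import *;from cell import manip;rep(manip.get_state(),(-135,0,110),(-135,0,33))"
```

```text
clock: 0.77
tcp_pos: [0.3956, -0.4099, 0.2309]
orientation: [-180.0, -0.0, 51.3]
contact_force: [0.1, 0.1, -0.7]
finger_gap: 0.03
t 0.77 rack tcp mm [-488.6 -163.4  227.1] rpy [-1.7996e+02 -2.0000e-02  5.1310e+01] F rack [ 0.12 -0.05 -0.74] gap 0.03
-> (-135, 0, 110) tool shift mm [ 351.2 -168.2  117.3] turn -0.014
-> (-135, 0, 33) tool shift mm [ 351.2 -168.2  194.3] turn -0.014
```

```bash
python3 -m jog '[[[36,-17,10],-0.014,0.35],[[72,-34,20],-0.014,0.35],[[108,-51,30],-0.014,0.35],[[144,-68,40],-0.014,0.35],[[180,-85,50],-0.014,0.35],[[216,-102,60],-0.014,0.35],[[252,-120,70],-0.014,0.35],[[288,-138,80],-0.014,0.35]]' >/dev/null
python3 -m jog '[[[30,-14,10],0,0.35],[[50,-24,20],0,0.35],[[50,-24,20],0,0.35],[[50,-24,20],0,0.35],[[50,-24,20],0,0.35],[[50,-24,20],0,0.35],[[50,-24,20],0,0.35],[[50,-24,20],0,0.35]]'
python3 - <<'E'
from h import *;from cell import manip
rep(manip.get_state(),(-135,0,33))
s=manip.get_state();c=manip.capture("wrist");np.savez("w.npz",**c);cv2.imwrite("pics/w1.png",c["image"][:,:,::-1])
M=np.eye(4);M[:3,:3]=R.from_euler('xyz',s["orientation"],degrees=True).as_matrix();M[:3,3]=s["tcp_pos"];T=M@c["mount"]
W=cloud(dict(K=c["K"],range_z=c["range_z"],rotation=T[:3,:3],xyz=T[:3,3]));ok=c["range_z"]>0
Q=(W-O)@Rk*1e3
hsv=cv2.cvtColor(c["image"],cv2.COLOR_RGB2HSV)
ora=(cv2.inRange(hsv,(3,130,90),(17,255,255))>0)&ok&(abs(Q[...,1])<45)
k,l,s_,ce=cv2.connectedComponentsWithStats(ora.astype(np.uint8))
for i in range(1,k):
    if s_[i,4]>60:q=Q[l==i];print(s_[i],np.round(np.percentile(q,[2,50,98],axis=0),1))
b=(cv2.inRange(hsv,(100,120,60),(130,255,255))>0)&ok;print("mat z",np.median(Q[b][:,2]))
r=ok&(Q[...,2]>8)&(Q[...,2]<27)&(Q[...,0]>-117)&(Q[...,0]<100)
for x in range(-110,100,20):
    q=Q[ok&(Q[...,2]>10)&(Q[...,2]<48)&(abs(Q[...,0]-x)<5)&(abs(Q[...,1])<50)]
    if len(q)>50: print(x,np.round(np.percentile(q[:,1],[1,99]),1))
E
```

```text
clock: 2.1
tcp_pos: [0.4804, -0.048, 0.1318]
orientation: [179.9, -0.0, 51.8]
contact_force: [-0.7, -0.0, 0.2]
finger_gap: 0.0297
t 2.1 rack tcp mm [-150.8   -8.1  128. ] rpy [ 1.7995e+02 -2.0000e-02  5.1800e+01] F rack [-0.49  0.55  0.16] gap 0.0297
-> (-135, 0, 33) tool shift mm [15.8 -8.2 95. ] turn -0.005
[311  63  13  93 768] [[-99.8 -28.4  43.3]
 [-71.5 -25.9  68.8]
 [-44.6 -23.4  73.2]]
[231  64  17  92 785] [[-99.6  20.6  23.2]
 [-69.5  23.3  68.6]
 [-44.7  34.   73.1]]
mat z 0.6409167277213168
-110 [-38.9  37.5]
-90 [-39.7  38.2]
-70 [-39.8  38. ]
-50 [-39.7  37.9]
-30 [-39.2  37.2]
-10 [-39.3  37.1]
```

View pics/w1.png

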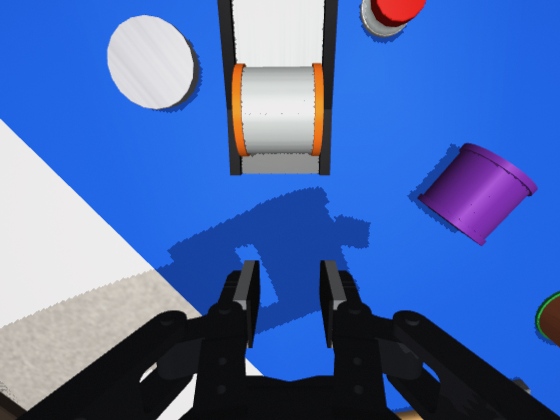

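The picture shows the reel's orange flanges at (238,110) and (319,110), with the open fingers behind and square to the lane. The cheek edges and flanges agree with the rack frame to within about 1 mm. Next I'll lower the fingers behind the mouth.

```bash
python3 -m jog '[[[7,-4,14],0,0.42],[[13,-7,28],-0.005,0.42],[[13,-7,42],-0.005,0.42],[[13,-7,56],-0.005,0.42],[[13,-7,70],-0.005,0.42],[[13,-7,84],-0.005,0.42],[[13,-7,95],-0.005,0.42],[[13,-7,99],-0.005,0.42]]' >/dev/null
python3 -m jog '[[[2,0,0],0,0.42],[[4,0,0],0,0.42],[[6,0,0],0,0.42],[[8,0,0],0,0.42],[[10,0,0],0,0.42],[[12,0,0],0,0.42],[[14,0,0],0,0.42],[[15,0,0],0,0.42]]'
python3 -c "
from h import *;from cell import manip;rep(manip.get_state(),(-113,-1,29))
c=manip.capture('wrist');cv2.imwrite('pics/w2.png',c['image'][:,:,::-1])"
```

```text
clock: 3.48
tcp_pos: [0.4922, -0.0203, 0.0325]
orientation: [180.0, -0.0, 52.2]
contact_force: [-0.5, 0.5, 0.1]
finger_gap: 0.036
t 3.48 rack tcp mm [-121.7   -0.3   28.7] rpy [ 1.7998e+02 -1.0000e-02  5.2200e+01] F rack [0.05 0.72 0.14] gap 0.036
-> (-113, -1, 29) tool shift mm [ 8.7  0.7 -0.3] turn 0.002
```

View pics/w2.png

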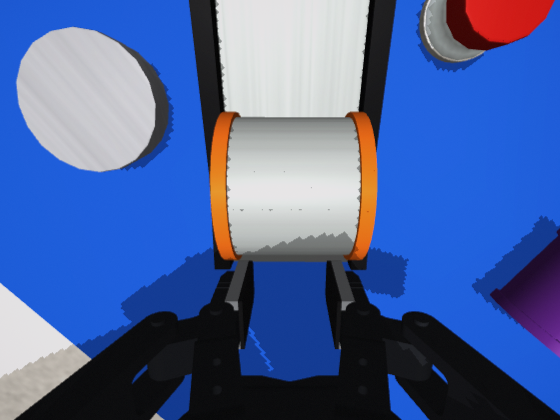

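```bash
python3 -m jog '[[[2,0,0],0,0.5],[[4,0,0],0,0.5],[[6,0,0],0,0.5],[[8,0,0],0,0.5],[[10,0,0],0,0.5],[[12,0,0],0,0.5],[[14,0,-1],0,0.5],[[16,0,-1],0,0.5]]'
cat > look.py <<'E'
from h import *;from cell import manip
s=manip.get_state();rep(s);c=manip.capture("wrist")
M=np.eye(4);M[:3,:3]=R.from_euler('xyz',s["orientation"],degrees=True).as_matrix();M[:3,3]=s["tcp_pos"];T=M@c["mount"]
W=cloud(dict(K=c["K"],range_z=c["range_z"],rotation=T[:3,:3],xyz=T[:3,3]));ok=c["range_z"]>0;Q=(W-O)@Rk*1e3
hsv=cv2.cvtColor(c["image"],cv2.COLOR_RGB2HSV)
ora=(cv2.inRange(hsv,(3,130,90),(17,255,255))>0)&ok&(abs(Q[...,1])<45)
k,l,st,_=cv2.connectedComponentsWithStats(ora.astype(np.uint8))
for i in range(1,k):
    if st[i,4]>100:
        q=Q[l==i];q=q[q[:,2]>np.percentile(q[:,2],30)]
        A_=np.c_[2*q[:,0],2*q[:,2],np.ones(len(q))];x=np.linalg.lstsq(A_,q[:,0]**2+q[:,2]**2,rcond=None)[0]
        print("flange y",round(np.median(q[:,1]),1),"centre x,z",np.round(x[:2],1),"r",round(np.sqrt(x[2]+x[0]**2+x[1]**2),1),"xmin/max",np.round(np.percentile(Q[l==i][:,0],[2,98]),1))
cv2.imwrite("pics/last.png",c["image"][:,:,::-1])
E
python3 look.py
```

```text
clock: 4.2
tcp_pos: [0.5019, -0.0082, 0.0337]
orientation: [180.0, 0.0, 52.2]
contact_force: [-2.3, -3.7, 2.5]
finger_gap: 0.0425
t 4.2 rack tcp mm [-106.2   -0.6   29.9] rpy [1.7998e+02 3.0000e-02 5.2190e+01] F rack [-4.36 -0.46  2.54] gap 0.0425
flange y 23.2 centre x,z [-64.3  45.7] r 28.1 xmin/max [-86.1 -35.5]
flange y -25.4 centre x,z [-64.3  46. ] r 27.9 xmin/max [-85.3 -35.4]
```

```bash
python3 -m jog '[[[3,0,-0.5],0,0.5],[[6,0,-1],0,0.5],[[9,0,-1.5],0,0.5],[[12,0,-2],0,0.5],[[15,0,-2.4],0,0.5],[[18,0,-2.9],0,0.5],[[21,0,-3.4],0,0.5],[[24,0,-3.8],0,0.5]]'
python3 look.py
```

```text
clock: 4.92
tcp_pos: [0.5162, 0.0104, 0.0376]
orientation: [-180.0, 0.1, 52.2]
contact_force: [-5.4, -7.0, 6.0]
finger_gap: 0.0426
t 4.92 rack tcp mm [-82.8  -0.4  33.8] rpy [-1.7999e+02  1.3000e-01  5.2230e+01] F rack [-8.88 -0.02  5.97] gap 0.0426
flange y 23.4 centre x,z [-40.9  49.6] r 27.9 xmin/max [-62.4 -12. ]
flange y -25.2 centre x,z [-40.9  49.7] r 27.8 xmin/max [-62.5 -12. ]
```

```bash
python3 -m jog '[[[2,0,-0.4],0,0.5],[[4,0,-0.8],0,0.5],[[6,0,-1.2],0,0.5],[[8,0,-1.6],0,0.5],[[10,0,-2],0,0.5],[[12,0,-2.4],0,0.5],[[14,0,-2.8],0,0.5],[[16,0,-3.2],0,0.5]]'
python3 look.py
```

```text
clock: 5.63
tcp_pos: [0.5258, 0.0231, 0.0406]
orientation: [-180.0, 0.1, 52.2]
contact_force: [-4.6, -7.1, 5.4]
finger_gap: 0.0428
t 5.63 rack tcp mm [-66.8  -0.2  36.8] rpy [-1.7998e+02  1.2000e-01  5.2230e+01] F rack [-8.44 -0.77  5.36] gap 0.0428
flange y 23.6 centre x,z [-25.   52.1] r 28.0 xmin/max [-46.6   3.9]
flange y -25.0 centre x,z [-24.9  52.4] r 27.7 xmin/max [-46.4   4. ]
```

View pics/last.png

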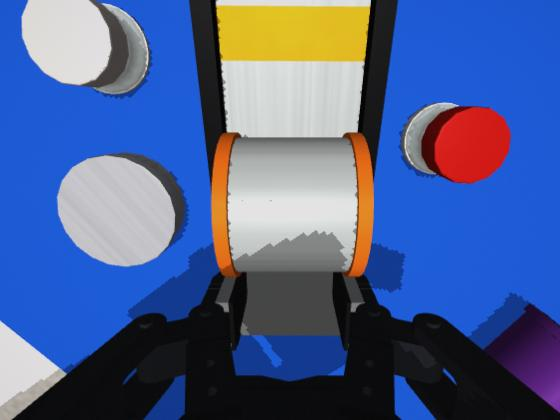

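The fingers sit square behind both flanges at (230,275) and (352,275). The reel is straight in the lane, the yellow strip is ahead of it, and the force is steady at about 9 N.

```bash
python3 -m jog '[[[3,0,-0.5],0,0.5],[[6,0,-1],0,0.5],[[9,0,-1.5],0,0.5],[[12,0,-2],0,0.5],[[15,0,-2.4],0,0.5],[[18,0,-2.9],0,0.5],[[21,0,-3.4],0,0.5],[[24,0,-3.8],0,0.5]]'
python3 -m jog '[[[3,0,-0.5],0,0.5],[[6,0,-1],0,0.5],[[9,0,-1.5],0,0.5],[[12,0,-2],0,0.5],[[15,0,-2.4],0,0.5],[[18,0,-2.9],0,0.5],[[21,0,-3.4],0,0.5],[[24,0,-3.8],0,0.5]]'
python3 look.py
```

```text
clock: 6.35
tcp_pos: [0.5405, 0.042, 0.0444]
orientation: [-180.0, 0.1, 52.2]
contact_force: [-5.0, -6.0, 6.6]
finger_gap: 0.0428
clock: 7.02
tcp_pos: [0.5551, 0.0609, 0.0482]
orientation: [-180.0, 0.2, 52.2]
contact_force: [-5.3, -6.1, 6.6]
finger_gap: 0.043
t 7.02 rack tcp mm [-19.   -0.1  44.4] rpy [-1.7996e+02  1.6000e-01  5.2230e+01] F rack [-8.06  0.38  6.56] gap 0.043
flange y 23.7 centre x,z [22.9 59.4] r 28.2 xmin/max [ 1.2 51.8]
flange y -24.9 centre x,z [22.9 59.9] r 27.7 xmin/max [ 1.4 51.8]
```

```bash
python3 -m jog '[[[3,0,-0.5],0,0.5],[[6,0,-1],0,0.5],[[9,0,-1.5],0,0.5],[[12,0,-2],0,0.5],[[15,0,-2.4],0,0.5],[[18,0,-2.9],0,0.5],[[21,0,-3.4],0,0.5],[[24,0,-3.8],0,0.5]]'
python3 -m jog '[[[2,0,-0.2],0,0.5],[[4,0,-0.4],0,0.5],[[6,0,-0.6],0,0.5],[[8,0,-0.8],0,0.5],[[10,0,-1],0,0.5],[[12,0,-1],0,0.5],[[14,0,-1],0,0.5],[[16,0,-1],0,0.5]]'
python3 look.py
```

```text
clock: 7.73
tcp_pos: [0.5697, 0.0799, 0.0519]
orientation: [-179.9, 0.2, 52.2]
contact_force: [-5.1, -5.8, 6.3]
finger_gap: 0.0426
clock: 8.4
tcp_pos: [0.5802, 0.0939, 0.0524]
orientation: [-180.0, -0.0, 52.2]
contact_force: [-0.6, -0.4, 1.2]
finger_gap: 0.0422
t 8.4 rack tcp mm [22.4  0.3 48.6] rpy [-1.7998e+02 -3.0000e-02  5.2190e+01] F rack [-0.66  0.21  1.17] gap 0.0422
flange y 24.3 centre x,z [74.3 61.5] r 27.5 xmin/max [ 51.5 102.7]
flange y -24.5 centre x,z [73.8 62.1] r 27.0 xmin/max [ 51.6 102. ]
```

The reel has dropped into the seat. By the geometry, the 4 mm step edge and the stop can only leave it between x = 73 and 75 mm, which is inside tolerance. I'll back off, raise the hand and check.

```bash
python3 -m jog '[[[-4,0,-1],0,0.5],[[-8,0,-3],0,0.5],[[-12,0,-6],0,0.5],[[-18,0,-14],0,0.5],[[-25,0,-25],0,0.5],[[-32,0,-40],0,0.5],[[-40,0,-55],0,0.5],[[-45,0,-65],0,0.5]]' >/dev/null
python3 look.py
python3 -m jog '[[[-35,10,-10],0,0.5],[[-70,20,-20],0,0.5],[[-105,30,-30],0,0.5],[[-140,40,-40],0,0.5],[[-170,50,-50],0,0.5],[[-190,60,-60],0,0.5],[[-200,65,-60],0,0.5],[[-200,65,-60],0,0.5]]'
python3 - <<'E'
from h import *;from cell import manip
rep(manip.get_state())
c=manip.capture("top");W=cloud(c);Q=(W-O)@Rk*1e3;hsv=cv2.cvtColor(c["image"],cv2.COLOR_RGB2HSV)
ora=(cv2.inRange(hsv,(3,130,90),(17,255,255))>0)&(abs(Q[...,0])<130)&(abs(Q[...,1])<40)
k,l,st,ce=cv2.connectedComponentsWithStats(ora.astype(np.uint8))
for i in range(1,k):
    if st[i,4]>15: print("flange",ce[i],np.round((plane(c,ce[i],.0838+.0038)-O)@Rk*1e3,1))
cv2.imwrite("pics/end.png",cv2.resize(c["image"][120:300,80:400,::-1],None,fx=2.5,fy=2.5,interpolation=cv2.INTER_CUBIC))
E
```

```text
t 9.12 rack tcp mm [-23.7  -0.8 116.2] rpy [ 1.7988e+02 -7.0000e-02  5.2150e+01] F rack [ 0.66 -0.53 -0.18] gap 0.0426
flange y 24.3 centre x,z [74.2 61.3] r 27.7 xmin/max [ 45.9 101.6]
flange y -24.7 centre x,z [73.6 61.6] r 27.4 xmin/max [ 45.6 100.6]
clock: 9.83
tcp_pos: [0.4813, -0.1421, 0.1783]
orientation: [179.9, -0.0, 52.0]
contact_force: [1.2, -0.7, -0.0]
finger_gap: 0.0429
t 9.83 rack tcp mm [-224.6  -66.6  174.5] rpy [ 1.7989e+02 -1.0000e-02  5.1990e+01] F rack [ 0.18 -1.37 -0.03] gap 0.0429
flange [224.73333333 174.96666667] [[ 71.5 -23.5  83.8]]
flange [210.88135593 191.30508475] [[71.8 25.6 83.8]]
```

View pics/end.png

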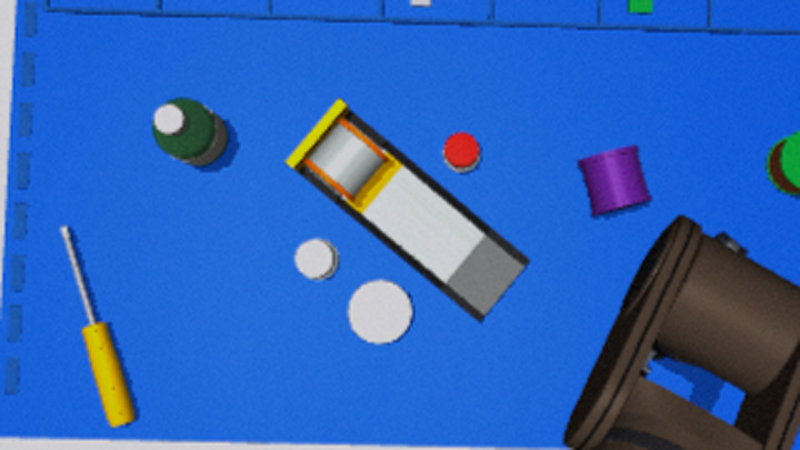

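View pics/last.png

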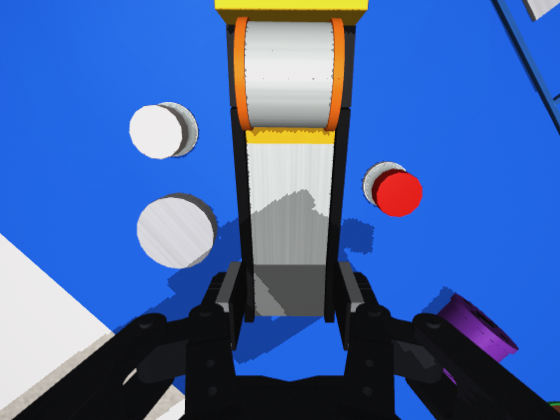

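Both views show the reel seated between the yellow stop and the yellow strip, with its flanges at (240,70) and (336,70) in the wrist view. It is square, and its position did not change between t = 8.4 s and 9.1 s. The hand is clear and the neighbours are in place, so I'm handing in.

```bash
python3 -c "
from cell import manip;print(manip.hand_in())"
```

```text
the job is handed in; nothing more can be done
None
```

The reel is in the seat and the job is handed in, at about 10 s on the robot's clock; no verdict was reported. I pushed it up the ramp with both fingertips behind the flanges at about 25–35 mm/s. The measured push was about 8–9 N along the rack and 5–7 N vertically. The reel rolled over the crest and dropped in, and I then backed the hand off and raised it clear.

**Seating:** Wrist-camera circle fits put the reel at x ≈ 74 mm, y ≈ 0 and square to about 1 degree. The position did not change between two looks 0.7 s apart, so it is at rest.

**Surroundings:** In the last top picture the tin, jar, pot, driver and flask looked in place. The spare was only partly in that crop and the brush was not in it, so neither was rechecked. I judged all of these by eye and did not measure them again. The hand read no meaningful contact force.

**Disagreements:**
- **Along the rack:** the rough top-view estimate gave x ≈ 71.6 mm, just under the 71.9 mm limit. It is biased because it uses the centroid of only the visible part of the flange. By the given dimensions, a reel lying in the seat can only be between 73 and 75 mm.
- **Height:** the wrist fits read z ≈ 61.5 mm with a radius of 27.5 mm, about 3 mm high for a true 58. The fits read 2–3 mm small in radius throughout.
- **Against the stop:** I did not nudge the reel further, so it could be up to about 2 mm short of touching the stop.

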